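# Lay the coffee tray for a guest

## Robot

A 6-joint arm with a two-finger parallel gripper is mounted at the origin on the work surface. World frame = base frame: x ahead of the robot, y to its left, z up, the work surface at z = 0. Lengths are in mm, angles in rad, forces in N, time in s.
With the tool pointing down it reaches from about 400 to 925 mm from the base axis. Payload 3.4 kg.
Tool frame: the origin (TCP) lies at the very end of the fingers, on their centre line; the grasp point (between the pads) lies 19 mm behind it (grip_point_offset is the distance from the TCP to the grasp point, in mm); z points along the fingers, y is the line along which they close (so a half turn about z gives the same grasp; the last joint's range is limited). The gripper opens to 85 mm and grips with 20 to 120 N. Pads are 22 mm wide; open, the fingers measure 114 mm over their backs; the gripper's body (76 mm by 85 mm) begins 54 mm behind the grasp point. The pads swing forward as they close: fully open they stand 13 mm farther back than shut.
Start: joints at [-1.228, 0.307, 1.506, -0, 1.328, -0.073], TCP at [232.233, -526.022, 231.305] pointing down, gripper open.
Joint ranges: [-3.12, 3.12], [-1.05, 2.28], [0.14, 2.33], [-1.42, 4.57], [0.1, 2.73], [-2.68, 2.68]. Speed limits (rad/s): [2.57, 2.57, 3.14, 3.14, 3.14, 3.14].

## Interface

Orientations are given as a unit quaternion [x, y, z, w].
In Python, from cell import * gives the robot as it stands.
- The arm moves only by the tool step_arm, never from a script. Its argument "plan" is a list that holds one entry, the list of rows, each a list of 7 numbers: the shift along the tool's x, y, z in units of 60 mm (1.0 is 60 mm), then the turn, a rotation vector about the tool's x, y, z in units of 8 degrees (1.0 is 8 degrees), then the finger opening in mm, from 0 to 85.4. A call has 1 to 12 rows; each row is the pose to reach, as a shift and turn from the pose commanded when the call began, along the tool's axes at that moment; what a row does not reach only later rows make up. A row lasts 1/8 s, in which the tool goes at most 62.5 mm and 10.7 degrees, less where a joint would pass 70% of its speed; a pose out of reach is approached as far as the arm can. A call with a gripper value outside its range is refused whole. The fingers move at their own pace and stop on an object; the grip force is fixed at half the most. Time passes only in rows, so rows that repeat a pose let the fingers close. It gives the time, the measured TCP pose, the force, the opening and the grip force at its end, in the units of the state.
- sense(): the state, without advancing time (a new reading comes with each control period).
- read_camera(name): name is "scene" or "top" or "wrist"; returns a dict with "image" (400x640x3 uint8, red, green, blue), "camera_matrix" (3x3 intrinsics, pixels), "k1" (the pictures are not rectified: a ray, as slopes to the right and down, at radius r is drawn at 1 + k1 r^2 times it, then the intrinsics apply), "R" (3x3) and "t" (3): a world point X has camera coordinates R X + t. Camera axes: x right, y down, z forward; pixel columns grow to the right and rows downward; lengths in mm; the calibration is good to about 2 mm. A picture is of the moment at which its call begins. There is no depth.
- sign_off(): hands the job in; it is judged then, once.
The state is a dict: "clock": time; "joint_pos": joint angles; "joint_velocities": joint speeds; "effort": joint torques, N m; "ee_pos": TCP position; "eef_rot": TCP orientation; "force": force on the tool from outside, world axes, zero at the start; "ft_torque": the same for the moment, N m; "finger_gap": finger opening in mm; "gripper_force": force on a finger pad.
Only numpy, scipy, OpenCV 4.12 (cv2) and the standard library are available. Lean on these libraries where they do the work, as an engineer would, in place of code of your own. Each camera call takes 0.05 s, during which the arm holds its last target. There are 200 camera calls.

## Task

Lay the coffee tray for a guest: stand the black flask on the round cork mat at one end of the tray, lay the small wooden coaster in the middle of the tray, midway between the flask and the date box, and stand the single cup upright on the coaster. Set the lidded brass sugar pot directly behind the cup, that is straight across the tray towards its far long rim, on the tray in the middle of the gap between cup and rim. Leave the date box, the stack of cups and the incense burner where they are and knock nothing over.

Things in the scene. Friction and masses are not known exactly. Their poses are not given: they have to be found in the camera images.
- tray: copper-coloured aluminium tray, fixed, 260 (its x) x 390 (its y) mm; rim 12 mm high, 4 mm thick; a loop handle (32 mm high, 100 mm long) on each short end. Origin: centre of its underside, on the marble; inner floor at z = +4 mm. Its x axis points away from the robot to the far long rim (within 0.18 rad of world x), y along its length to the robot's left.
- cork_mat: round cork mat, 90 mm across, 4 mm thick, fixed on the tray floor 125 mm from the tray's centre at one end of the tray's centre line (either end). Origin: centre of its underside; its top is 4 mm above that, 8 mm above the marble.
- date_box: lidded wooden date box with a small brass ball knob, 106 (along tray x) x 72 (along tray y) mm, 48 mm high, 65 mm with its knob, 0.6 kg, standing loose on the tray floor 125 mm from the tray's centre at the other end from the cork mat. To be left in place. Origin: centre of its underside.
- flask: matte black steel vacuum flask, empty, about 0.3 kg, standing upright on the marble: body 66 mm across up to 130 mm, then a shoulder, and from 147 to 185 mm height an upright round twist cap of dark steel 44 mm across (a good place to grip). Origin: centre of its underside; z up along its axis.
- coaster: plain round dark wooden coaster, a disc 64 mm across and 12 mm thick, about 50 g, lying flat on the marble. Origin: centre of its underside.
- cup: the single white porcelain finjan cup without handle, standing mouth up on the marble: 50 mm high, foot 38 mm across, widening to 52 mm at 24 mm height and 58 mm at the rim, about 90 g. Origin: centre of its foot's underside; z up towards the mouth.
- sugar_pot: small round brass sugar pot with a fixed lid, about 0.16 kg: straight body 48 mm across up to 42 mm height, lid 50 mm across up to 48 mm, ball knob on top to 66 mm. Origin: centre of its underside; z up.
- cup_stack: bystander: three white finjan cups nested in one stack, 58 mm across, 90 mm high, standing loose on the marble beyond the work on the left or the right. Origin: centre of its underside.
- burner: bystander: wooden incense burner, 60 x 60 mm, 94 mm high, narrow in the waist, four brass studs on its corners, standing loose on the marble beyond the work on the other side from the cup stack. Origin: centre of its underside.
Mind the look-alikes: they are no part of the job. What is shaped like the cup but pink is not meant.

How it is judged:
By the outcome, as a careful person would: the job done as asked, in the order asked, and still so for the second after the job is handed in, with the robot touching nothing.
It also fails if it takes over 128 s, if anything falls off the work surface, if the arm or the gripper's body presses on something with over 40 N, if the wrist force passes 120 N, or if a joint passes its speed limit or range.

## Working session

There is one attempt and no reset: what is moved stays moved. The work goes in short steps, Python scripts to look and compute and a tool call to move; the robot and the scene stay as the last step left them, time stands still between calls to the robot, and variables do not carry over. Pictures are saved under pics/ and viewed, at most 14 in all, crops included, and the job is handed in when it is done.

Besides the shell and the picture viewer there is one more tool, called after "Call:" as name(argument=value, ...), one argument or row to a line, values as JSON. step_arm: Moves the arm, as the interface text tells. Its arguments: {"type":"object","properties":{"plan":{"type":"array"}},"required":["plan"]}

```bash
ls; mkdir -p pics
python3 - <<'E'
from cell import *
import cv2
s=sense(); print(s)
for n in("scene","top"):
    c=read_camera(n); cv2.imwrite(f"pics/{n}0.png",c["image"][:,:,::-1]); print(n,c["camera_matrix"].tolist(),c["k1"],c["R"].tolist(),c["t"].tolist())
E
```

```text
pics
{'clock': 0.0, 'joint_pos': array([-1.22851077e+00,  3.07634415e-01,  1.50768145e+00, -2.47824261e-05,
        1.32836994e+00, -7.34707228e-02]), 'joint_velocities': array([ 0.00012861, -0.00194719, -0.00010683,  0.00136691,  0.00077824,
        0.00059031]), 'effort': array([-4.31292219e-04, -4.57552707e+01, -2.51915199e+01,  1.33587400e-04,
        1.35143031e-02,  1.71292629e-05]), 'ee_pos': array([ 231.98456431, -525.37115516,  230.34280454]), 'eef_rot': array([ 9.78469883e-01,  2.06386999e-01, -1.52161995e-04, -1.03552739e-03]), 'force': array([-0.06086496, -0.0554426 ,  0.03026571]), 'ft_torque': array([-0.03954105,  0.00318697, -0.02840107]), 'gripper_force': 0.0, 'finger_gap': 85.7027133698851}
scene [[419.96108357145323, 0.0, 321.65442299257535], [0.0, 419.96108357145323, 190.1170231479075], [0.0, 0.0, 1.0]] 0.026709593244880578 [[-0.20315340109098318, 0.9789275332799997, 0.020726316882194982], [0.5954585083809539, 0.14032162047745017, -0.7910366664215457], [-0.7772759229655164, -0.14836012743630766, -0.6114175432265474]] [93.11423764628803, -265.3311726927354, 1562.9742482734403]
top [[371.29137645153116, 0.0, 319.9462565175309], [0.0, 371.29137645153116, 199.21892538769063], [0.0, 0.0, 1.0]] -0.014647762248902529 [[-0.010160961340017156, -0.999602641895204, -0.026292835160465152], [-0.9972100569779679, 0.01207423359256839, -0.07366352655928277], [0.07395172159351496, 0.025470987402941514, -0.9969364933003878]] [26.76365400435232, 508.2052254698408, 961.9599733981171]
```

View pics/scene0.png

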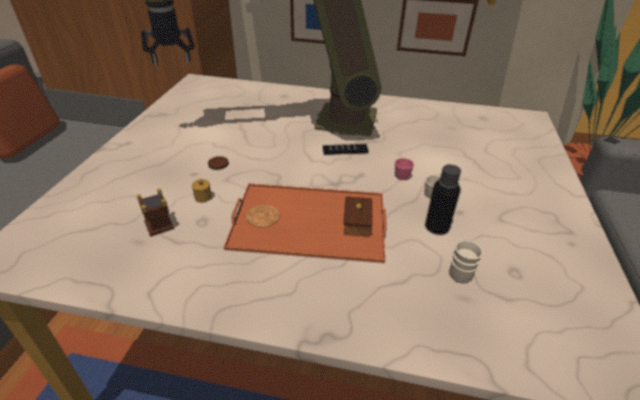

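View pics/top0.png

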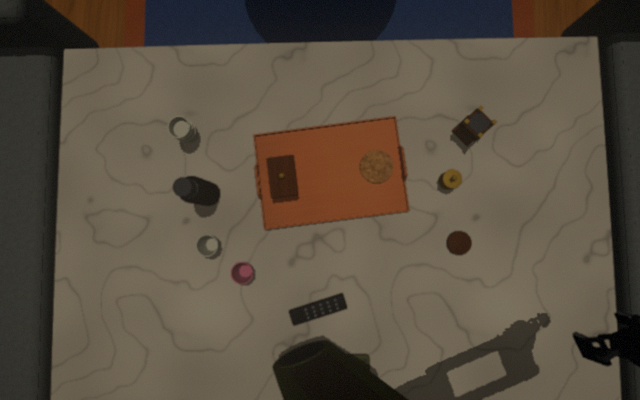

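The top view shows the flask cap at (185,187), the single white cup at (209,246), the coaster at (458,243) and the sugar pot at (452,179). It also shows the mat at (376,166), date box at (283,178), stack at (182,128) and burner at (473,127).

What could be mistaken for each target:
- **Cup:** white (209,246), pink (243,273) or the stack (182,128). The white one is the cup.
- **Flask:** only (185,187).
- **Pot:** brass (452,179); the burner (473,127) also has brass studs. It is the round one at (452,179).
- **Coaster:** (458,243), against the cork mat at (376,166). It is the dark disc.

```bash
cat > h.py <<'E'
import numpy as np, cv2
from cell import *
def ray(c,u,v):
    K=c["camera_matrix"];d=np.array([(u-K[0,2])/K[0,0],(v-K[1,2])/K[1,1]]);s=d.copy()
    for _ in range(10): s=d/(1+c["k1"]*(s@s))
    R=np.array(c["R"]);o=-R.T@c["t"];return o,R.T@np.r_[s,1]
def onz(c,u,v,z):
    o,d=ray(c,u,v);return o+d*(z-o[2])/d[2]
def proj(c,X):
    p=np.array(c["R"])@X+c["t"];s=p[:2]/p[2];s=s*(1+c["k1"]*(s@s));K=c["camera_matrix"]
    return np.array([K[0,0]*s[0]+K[0,2],K[1,1]*s[1]+K[1,2]])
def blob(c,lo,hi,box):
    x0,y0,x1,y1=box;h=cv2.cvtColor(c["image"],cv2.COLOR_RGB2HSV)[y0:y1,x0:x1]
    m=cv2.inRange(h,np.array(lo),np.array(hi));cs,_=cv2.findContours(m,cv2.RETR_EXTERNAL,cv2.CHAIN_APPROX_NONE)
    k=max(cs,key=cv2.contourArea)+np.array([x0,y0]);return k
E
python3 - <<'E'
from h import *
t=read_camera("top");s=read_camera("scene")
hsv=cv2.cvtColor(t["image"],cv2.COLOR_RGB2HSV);hs=cv2.cvtColor(s["image"],cv2.COLOR_RGB2HSV)
for n,p in dict(tray=(330,190),mat=(376,166),box=(290,185),cap=(182,186),body=(205,192),cup=(209,246),coaster=(458,243),pot=(450,181),marble=(430,230)).items(): print(n,hsv[p[1],p[0]])
for n,p in dict(coaster=(218,162),pot=(202,190),flask=(440,215),tray=(310,220)).items(): print('s',n,hs[p[1],p[0]])
def cr(c,x,y,w=25,h=25): return cv2.resize(c["image"][y-h:y+h,x-w:x+w,::-1],(380,280),interpolation=cv2.INTER_CUBIC)
im=np.vstack([np.hstack([cr(t,200,205,68,50),cr(t,457,212,68,50)]),np.hstack([cr(s,437,205,68,50),cr(s,210,178,68,50)])])
cv2.imwrite("pics/crop1.png",im)
E
```

```text
tray [ 11 178 123]
mat [ 15 158 110]
box [ 11 167  58]
cap [15 33 47]
body [23 79 29]
cup [ 23  60 120]
coaster [ 11 147  52]
pot [ 18 170  75]
marble [ 18  62 103]
s coaster [  9 142  90]
s pot [ 18 157 114]
s flask [70 31 25]
s tray [  9 164 173]
```

View pics/crop1.png

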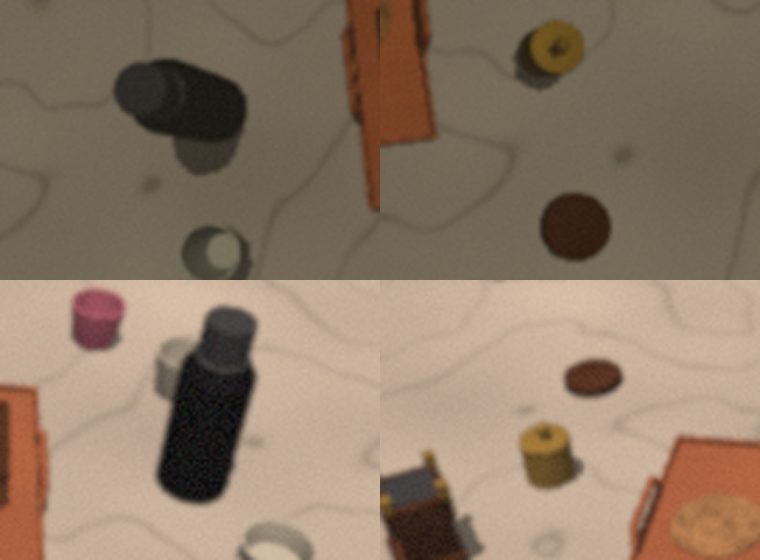

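The crop shows the black flask with its round cap at top px ~(181,187), the white cup at ~(208,247), the round brass pot at ~(452,179) and the dark disc coaster at ~(458,243). The pink cup is the look-alike. Now I'll measure.

Run:
```python
from h import *
t=read_camera("top");s=read_camera("scene")
def circ(c,k,z): 
    P=np.array([onz(c,*p,z)[:2] for p in k.reshape(-1,2)+0.0],np.float32);(x,y),r=cv2.minEnclosingCircle(P);e=cv2.fitEllipse(P);return np.round([x,y,r],1),np.round([*e[0],*e[1]],1)
def rect(c,k,z):
    P=np.array([onz(c,*p,z)[:2] for p in k.reshape(-1,2)+0.0],np.float32);return cv2.minAreaRect(P)
def big(c,m):
    cs,_=cv2.findContours(m,cv2.RETR_EXTERNAL,cv2.CHAIN_APPROX_NONE);return max(cs,key=cv2.contourArea)
print("coaster",circ(t,blob(t,(0,90,20),(20,255,75),(430,215,490,270)),12), circ(s,blob(s,(0,100,20),(14,255,140),(200,150,235,175)),6))
kp=blob(t,(14,120,60),(30,255,255),(435,160,470,195));print("pot lid",circ(t,kp,48),len(kp))
print("mat?",circ(t,blob(t,(13,0,90),(30,172,255),(350,140,400,190)),8))
h=cv2.cvtColor(t["image"],cv2.COLOR_RGB2HSV);m=cv2.inRange(h[105:240,240:420],np.array((0,130,20)),np.array((20,255,255)))
m=cv2.morphologyEx(m,cv2.MORPH_OPEN,np.ones((35,35)));k=big(t,m)+np.array([240,105]);print("tray",rect(t,k,10))
kb=blob(t,(0,100,20),(20,255,85),(262,148,304,208));print("box(lid+side)",rect(t,kb,48),[t_ for t_ in cv2.boundingRect(kb)])
kc=blob(t,(0,0,35),(180,80,60),(165,170,196,205));print("cap",circ(t,kc,185),cv2.boundingRect(kc))
ks=blob(s,(0,0,0),(180,110,75),(420,155,470,240));b=cv2.boundingRect(ks);print(b)
# flask base: scene bottom ellipse; check by projection
for n,p in dict(cap=(181,187.1)).items():
    X=onz(t,*p,185);print(n,X,"scene proj cap top",proj(s,X),"base",proj(s,np.r_[X[:2],0]),"top base",proj(t,np.r_[X[:2],0]))
print("bottom rim centre pixel by body fit", )
g=cv2.cvtColor(t["image"],cv2.COLOR_RGB2GRAY)[228:264,190:226];
im=cv2.resize(np.clip((g.astype(int)-50)*2.5,0,255).astype(np.uint8),(576,576),interpolation=cv2.INTER_NEAREST);cv2.imwrite("pics/cup1.png",im)
```

```text
coaster (array([ 390.9, -340.9,   31.5]), array([ 390.9, -340.8,   59.7,   61. ])) (array([ 389.7, -344.7,   31.6]), array([ 389.4, -344.2,   55.5,   60. ]))
pot lid (array([ 555.3, -316.8,   24.8]), array([ 555.4, -317. ,   46.7,   48.1])) 52
mat? (array([ 595.8, -129.6,   45. ]), array([ 596.3, -130.2,   85.1,   86.2]))
tray ((581.6058349609375, -6.6541900634765625), (259.35931396484375, 403.179931640625), 6.511013507843018)
box(lid+side) ((562.0444946289062, 117.35030364990234), (118.14920806884766, 71.68041229248047), 6.704073905944824) [266, 155, 33, 48]
cap (array([527.5, 314.5,  29.7]), array([528.4, 320.2,  40.9,  55.1])) (173, 176, 23, 25)
(426, 166, 34, 68)
cap [526.96096775 325.97650429 185.        ] scene proj cap top [452.8309594  167.97932118] base [437.89186708 225.99514238] top base [208.09477366 194.3142234 ]
bottom rim centre pixel by body fit
```

View pics/cup1.png

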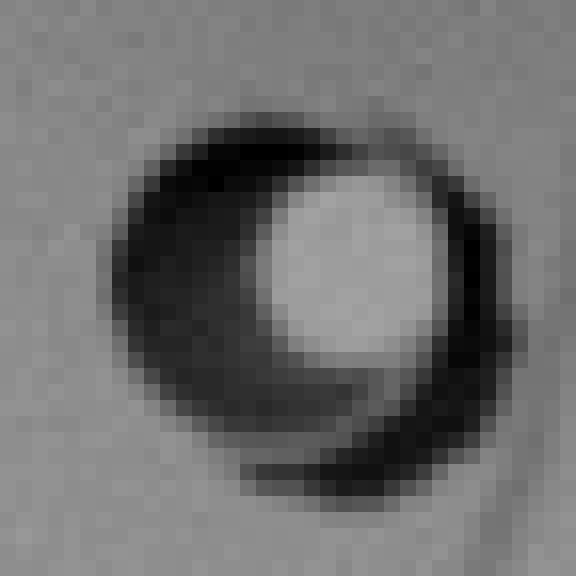

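The cup crop shows the rim as a circle centred at about top px (207.5,245.8), with shadow to its lower right. The tray is at about (581.8,-6.3) with yaw 0.114, and both the mat and box positions agree with that. I'll start moving towards the flask.

```bash
cat >> h.py <<'E'
from scipy.spatial.transform import Rotation as Ro
def go(*targets):
    """targets (x,y,z,yaw): print row numbers from present pose"""
    s=sense();R=Ro.from_quat(s["eef_rot"]);print("at",np.round(s["ee_pos"],1),"t",round(s["clock"],1),"gap",round(s["finger_gap"],1))
    for x,y,z,a in targets:
        d=R.inv().apply(np.array([x,y,z])-s["ee_pos"])/60
        T=Ro.from_matrix(np.array([[np.cos(a),np.sin(a),0],[np.sin(a),-np.cos(a),0],[0,0,-1]]))
        w=np.degrees((R.inv()*T).as_rotvec())/8;print(np.round(np.r_[d,w],3).tolist(),"rows",round(np.linalg.norm(d)*60/62.5,1))
def show(n,f,box=None,sc=1):
    c=read_camera(n);i=c["image"][:,:,::-1]
    if box: i=i[box[1]:box[3],box[0]:box[2]]
    cv2.imwrite(f,cv2.resize(i,None,fx=sc,fy=sc,interpolation=cv2.INTER_CUBIC));return c
E
python3 - <<'E'
from h import *
t=read_camera("top");print(onz(t,207.4,245.7,50))
go((480,-200,330,.114),(500,323,330,.114))
w=read_camera("wrist");R=np.array(w["R"]);print("wristcam",-R.T@w["t"],R.tolist(),w["camera_matrix"].tolist(),w["k1"])
E
```

```text
[390.37557502 309.68330484  50.        ]
at [ 232.2 -525.9  231.1] t 0.3 gap 85.6
[5.972, -3.301, -1.647, -0.003, 0.0, 2.161] rows 6.7
[9.798, -11.141, -1.643, -0.003, 0.0, 2.161] rows 14.3
wristcam [ 298.20145666 -497.19375937  374.56345745] [[0.40296782353300176, -0.9152130881507752, -0.0013915727070975192], [-0.8782207741287984, -0.38710715648615224, 0.28084928571356915], [-0.257575629836543, -0.1119511173447113, -0.9597508750918549]] [[307.17544455145634, 0.0, 321.9324187210409], [0.0, 307.17544455145634, 200.97740040314426], [0.0, 0.0, 1.0]] -0.043477608111781356
```

Call:
step_arm(
  plan=[
    [[3,-1.65,-0.8,0,0,1.1,85],[5.97,-3.3,-1.65,0,0,2.16,85],[5.97,-3.3,-1.65,0,0,2.16,85],[5.97,-3.3,-1.65,0,0,2.16,85],[5.97,-3.3,-1.65,0,0,2.16,85],[7.2,-5.8,-1.65,0,0,2.16,85],[8.4,-8.3,-1.65,0,0,2.16,85],[9.6,-10.8,-1.65,0,0,2.16,85],[9.8,-11.14,-1.65,0,0,2.16,85],[9.8,-11.14,-1.65,0,0,2.16,85],[9.8,-11.14,-1.65,0,0,2.16,85],[9.8,-11.14,-1.65,0,0,2.16,85]],
  ],
)

```text
clock: 1.9
ee_pos: [479.5, 149.5, 324.9]
eef_rot: [0.998, 0.057, 0.001, 0.0]
force: [1.6, -0.4, 0.5]
finger_gap: 84.7
gripper_force: 0.0
```

Run:
```python
from h import *
go((480,323,330,.114))
```

```text
at [479.5 149.5 324.9] t 1.9 gap 84.7
[0.338, -2.873, -0.085, 0.001, -0.007, 0.002] rows 2.8
```

Call:
step_arm(
  plan=[
    [[0.2,-2.8,-0.05,0,0,0,85],[0.2,-2.8,-0.05,0,0,0,85],[0.2,-2.8,-0.05,0,0,0,85],[0.2,-2.8,-0.05,0,0,0,85],[0.2,-2.8,-0.05,0,0,0,85],[0.2,-2.8,-0.05,0,0,0,85],[0.2,-2.8,-0.05,0,0,0,85]],
  ],
)

```text
clock: 2.78
ee_pos: [472.6, 314.5, 327.7]
eef_rot: [0.998, 0.056, 0.0, 0.0]
force: [0.4, -0.4, -0.4]
finger_gap: 85.3
gripper_force: 0.0
```

Run:
```python
from h import *
c=show("wrist","pics/w1.png");go((527,323,330,.114))
print("pred cap",proj(c,np.array([527,323,185])),"cup rim",proj(c,np.array([390,310,50])))
```

```text
at [472.6 314.6 327.7] t 2.8 gap 85.0
[0.917, -0.037, -0.037, -0.0, -0.002, -0.01] rows 0.9
pred cap [319.42870265 130.68250578] cup rim [318.86359603 221.57208513]
```

View pics/w1.png

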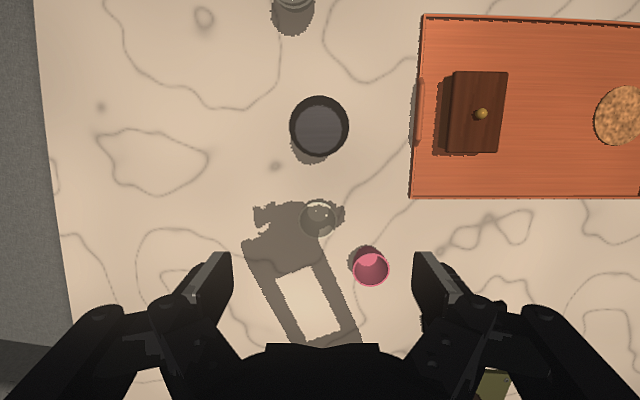

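In the wrist picture the cap top is at ~(320,127), the white cup rim at ~(319,217), the pink cup at (370,268), the date box at (478,112), and the mat is cut off at the right edge. I'll refine these positions here.

Run:
```python
from h import *
c=read_camera("wrist");g=cv2.cvtColor(c["image"],cv2.COLOR_RGB2GRAY)
def hough(roi,r0,r1,z,p2=12):
    x0,y0,x1,y1=roi;im=cv2.resize(cv2.GaussianBlur(g[y0:y1,x0:x1],(3,3),0),None,fx=4,fy=4,interpolation=cv2.INTER_CUBIC)
    q=cv2.HoughCircles(im,cv2.HOUGH_GRADIENT_ALT if 0 else cv2.HOUGH_GRADIENT,1,20,param1=80,param2=p2,minRadius=4*r0,maxRadius=4*r1)
    for u,v,r in (q[0][:3] if q is not None else []): print((u+.5)/4-.5+x0,(v+.5)/4-.5+y0,r/4,onz(c,u/4+x0,v/4+y0,z))
print("cap");hough((285,90,355,165),21,27,185)
print("cup");hough((290,190,350,245),15,22,50)
print("pred radii",np.linalg.norm(proj(c,np.array([529,323,185]))-proj(c,np.array([529,345,185]))),np.linalg.norm(proj(c,np.array([395,310,50]))-proj(c,np.array([395,339,50]))))
k=blob(c,(0,60,20),(15,255,110),(435,62,515,158));ap=cv2.approxPolyDP(k,5,True).reshape(-1,2);print("box",ap.tolist())
for p in [(453,71),(508,73),(499,153),(446,151)]: print(onz(c,*p,48)[:2])
for p in [(425,14),(411,198)]: print("tray corner",onz(c,*p,12)[:2])
```

```text
cap
313.75 124.5 25.725 [531.62242686 328.51191376 185.        ]
322.25 128.25 26.575 [529.16635612 320.47167242 185.        ]
321.25 121.5 25.75 [535.0146086 322.0409473 185.       ]
cup
317.75 219.25 17.725 [392.8951619  311.55222397  50.        ]
328.75 212.5 16.15 [404.96099802 296.86740252  50.        ]
319.25 213.75 15.7 [401.53408935 310.30493905  50.        ]
pred radii 24.220154341799645 19.983071188517616
box [[437, 85], [435, 154], [495, 152], [507, 73], [456, 71]]
[614.35651757 159.8839299 ]
[621.46878173  86.71307061]
[517.77612973  71.66820056]
[511.60119613 146.86381574]
tray corner [686.82801563 199.22077149]
tray corner [430.84106248 170.5647978 ]
```

Run:
```python
from h import *
go((529.5,322.5,230,.114),(529.5,322.5,152,.114))
```

```text
at [472.6 314.8 327.7] t 2.9 gap 85.3
[0.957, -0.021, 1.629, -0.0, -0.002, -0.009] rows 1.8
[0.957, -0.021, 2.929, -0.0, -0.002, -0.009] rows 3.0
```

Call:
step_arm(
  plan=[
    [[0.96,-0.02,0.8,0,0,0,85],[0.96,-0.02,1.63,0,0,0,85],[0.96,-0.02,1.63,0,0,0,85],[0.96,-0.02,2.3,0,0,0,85],[0.96,-0.02,2.93,0,0,0,85],[0.96,-0.02,2.93,0,0,0,85],[0.96,-0.02,2.93,0,0,0,35],[0.96,-0.02,2.93,0,0,0,35],[0.96,-0.02,2.93,0,0,0,35],[0.96,-0.02,2.93,0,0,0,35],[0.96,-0.02,2.93,0,0,0,35],[0.96,-0.02,2.93,0,0,0,35]],
  ],
)

```text
clock: 4.38
ee_pos: [531.0, 324.5, 154.6]
eef_rot: [0.998, 0.057, 0.002, -0.001]
force: [-0.3, 0.2, 6.6]
finger_gap: 42.1
gripper_force: 61.4
```

Run:
```python
from h import *
go((529.5,322.5,272,.114),(594,-130,272,.114),(594,-130,161,.114))
```

```text
at [531.  324.5 154.6] t 4.4 gap 42.1
[-0.019, 0.026, -1.958, -0.015, -0.035, 0.002] rows 1.9
[0.189, 7.641, -1.972, -0.015, -0.035, 0.002] rows 7.6
[0.18, 7.644, -0.122, -0.015, -0.035, 0.002] rows 7.3
```

Call:
step_arm(
  plan=[
    [[0,0,-0.7,0,0,0,35],[0,0,-1.4,0,0,0,35],[0,0,-1.97,0,0,0,35],[0,0.5,-1.97,0,0,0,35],[0,1.2,-1.97,0,0,0,35],[0.05,2,-1.97,0,0,0,35],[0.05,2.8,-1.97,0,0,0,35],[0.1,3.6,-1.97,0,0,0,35],[0.1,4.4,-1.97,0,0,0,35],[0.15,5.2,-1.97,0,0,0,35],[0.15,5.9,-1.97,0,0,0,35],[0.2,6.5,-1.97,0,0,0,35]],
  ],
)

```text
clock: 5.88
ee_pos: [585.3, -64.4, 270.1]
eef_rot: [0.998, 0.057, -0.0, 0.0]
force: [-0.3, 0.9, -3.2]
finger_gap: 42.1
gripper_force: 62.3
```

Run:
```python
from h import *
go((595.5,-130.5,272,.114))
```

```text
at [585.3 -64.4 270.1] t 5.9 gap 42.1
[0.044, 1.114, -0.032, 0.0, 0.003, -0.005] rows 1.1
```

Call:
step_arm(
  plan=[
    [[0.04,0.6,0,0,0,0,35],[0.04,1.05,0,0,0,0,35],[0.04,1.05,0.7,0,0,0,35],[0.04,1.05,1.4,0,0,0,35],[0.04,1.05,1.4,0,0,0,35],[0.04,1.05,1.4,0,0,0,35]],
  ],
)

```text
clock: 6.62
ee_pos: [596.3, -125.1, 187.3]
eef_rot: [0.998, 0.057, 0.001, 0.0]
force: [0.3, -0.2, -2.5]
finger_gap: 42.4
gripper_force: 62.3
```

Run:
```python
from h import *
go((595.5,-130.5,162.5,.114))
c=show("scene","pics/s2.png",(200,100,360,220),4)
p=sense()["ee_pos"];print([proj(c,np.array([p[0],p[1],p[2]-152.6+z])) for z in (0,185)],[proj(c,np.array([595.5+dx,-130.5+dy,8])) for dx,dy in((0,0),(45,0),(-45,0),(0,45),(0,-45))])
h=cv2.cvtColor(c["image"],cv2.COLOR_RGB2HSV)
for r in (170,185,195,205,210): print(r,[(x,) for x in range(225,300) if h[r,x,2]<55][::1][:1],[x for x in range(225,300) if h[r,x,2]<55][-1:])
```

```text
at [ 596.3 -125.1  187.3] t 6.6 gap 42.4
[-0.024, 0.087, 0.413, 0.005, -0.012, 0.002] rows 0.4
[array([264.12796664, 207.16861072]), array([259.12569263, 146.54937444])] [array([263.04754611, 214.48157394]), array([257.57742929, 225.70795138]), array([268.1804771 , 203.94310294]), array([279.41253339, 217.01724117]), array([246.86397984, 211.9767337 ])]
170 [(249,)] [273]
185 [(250,)] [274]
195 [(252,)] [275]
205 [(253,)] [276]
210 [(254,)] [274]
```

View pics/s2.png

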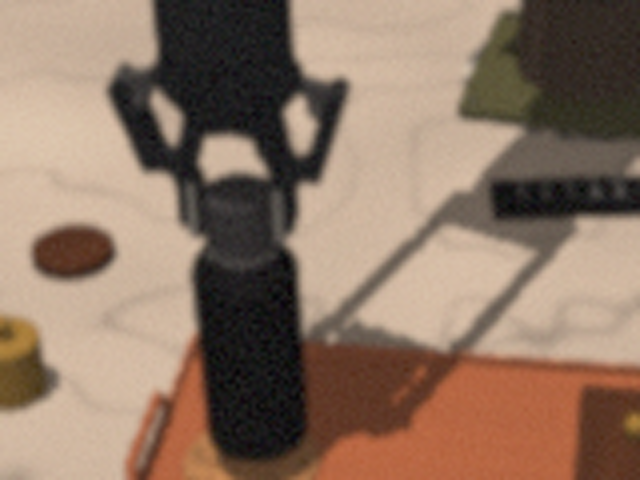

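The flask hangs upright in the gripper, just above the mat. Its base centre is at ~(264.5,207), as predicted. I'll lower it to about 1 mm above contact.

Call:
step_arm(
  plan=[
    [[-0.02,0.09,0.2,0,0,0,35],[-0.02,0.09,0.32,0,0,0,35],[-0.02,0.09,0.38,0,0,0,35],[-0.02,0.09,0.42,0,0,0,35],[-0.02,0.09,0.42,0,0,0,35],[-0.02,0.09,0.42,0,0,0,35]],
  ],
)

```text
clock: 7.42
ee_pos: [595.1, -130.4, 162.7]
eef_rot: [0.998, 0.057, 0.001, 0.0]
force: [-2.0, 0.9, 7.0]
finger_gap: 42.5
gripper_force: 63.8
```

Call:
step_arm(
  plan=[
    [[0,0,0,0,0,0,60],[0,0,0,0,0,0,85],[0,0,0,0,0,0,85],[0,0,0,0,0,0,85],[0,0,-0.5,0,0,0,85],[0,0,-1.3,0,0,0,85],[0,0,-2,0,0,0,85],[0,0,-2,0,0,0,85]],
  ],
)

```text
clock: 8.43
ee_pos: [597.3, -131.1, 285.1]
eef_rot: [0.998, 0.057, 0.004, 0.001]
force: [0.5, -0.4, -0.9]
finger_gap: 85.3
gripper_force: 0.0
```

Run:
```python
from h import *
c=show("wrist","pics/w2.png")
go((385,-342,250,.114))
```

```text
at [ 595.8 -130.8  282.6] t 8.5 gap 84.8
[-3.894, 3.096, 0.534, 0.012, -0.029, 0.001] rows 4.8
```

View pics/w2.png

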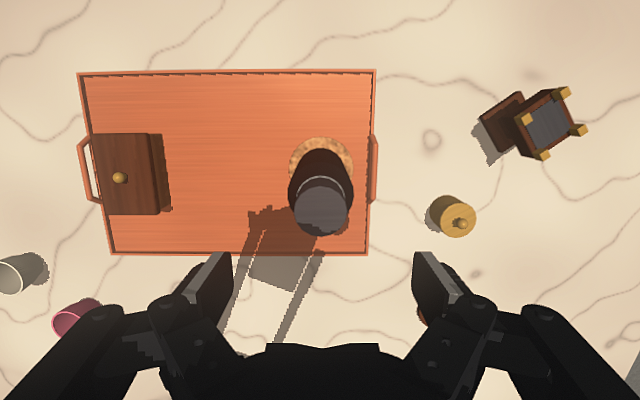

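The flask stands centred on the mat: it spans columns 288–353 and the mat 289–352. Next is the coaster.

Call:
step_arm(
  plan=[
    [[-1.0,0.8,0,0,0,0,85],[-2.0,1.6,0,0,0,0,85],[-2.9,2.3,0.2,0,0,0,85],[-3.9,3.1,0.53,0,0,0,85],[-3.9,3.1,0.53,0,0,0,85],[-3.9,3.1,0.53,0,0,0,85],[-3.9,3.1,0.53,0,0,0,85],[-3.9,3.1,0.53,0,0,0,85],[-3.9,3.1,0.53,0,0,0,85]],
  ],
)

```text
clock: 9.6
ee_pos: [384.5, -341.1, 249.0]
eef_rot: [0.998, 0.058, 0.0, 0.0]
force: [0.8, -0.4, 0.2]
finger_gap: 84.8
gripper_force: 0.0
```

Run:
```python
from h import *
c=read_camera("wrist");cv2.imwrite("pics/w3.png",c["image"][:,:,::-1])
print(proj(c,np.array([391,-341,12])))
u,v=proj(c,np.array([391,-341,12])).astype(int)
k=blob(c,(0,80,20),(16,255,110),(u-60,max(0,v-50),u+60,min(v+50,399)))
P=np.array([onz(c,*p,12)[:2] for p in k.reshape(-1,2)+0.],np.float32);e=cv2.fitEllipse(P);print(e,cv2.minEnclosingCircle(P));print(cv2.boundingRect(k))
go((391,-341,60,.114),(391,-341,-1,.114))
```

```text
[322.6454401  165.81009779]
((389.6896667480469, -342.6991882324219), (61.006404876708984, 62.140995025634766), 95.10814666748047) ((389.70428466796875, -342.5548095703125), 31.573932647705078)
(299, 142, 51, 50)
at [ 384.4 -341.2  249. ] t 9.7 gap 85.1
[0.108, 0.009, 3.151, 0.001, -0.003, 0.016] rows 3.0
[0.108, 0.009, 4.167, 0.001, -0.003, 0.016] rows 4.0
```

Run:
```python
from h import *
go((389.8,-342.7,40,.114),(389.8,-342.7,-3,.114))
```

```text
at [ 384.4 -341.2  249. ] t 9.7 gap 85.1
[0.085, 0.035, 3.484, 0.001, -0.003, 0.016] rows 3.3
[0.084, 0.035, 4.201, 0.001, -0.003, 0.016] rows 4.0
```

Call:
step_arm(
  plan=[
    [[0.085,0.035,1,0,0,0,85],[0.085,0.035,2,0,0,0,85],[0.085,0.035,3,0,0,0,85],[0.085,0.035,3.7,0,0,0,85],[0.085,0.035,4.1,0,0,0,85],[0.085,0.035,4.2,0,0,0,85],[0.085,0.035,4.2,0,0,0,85],[0.085,0.035,4.2,0,0,0,85]],
  ],
)

```text
clock: 10.65
ee_pos: [389.8, -344.1, -1.9]
eef_rot: [0.998, 0.057, 0.001, 0.001]
force: [0.1, -0.5, -1.0]
finger_gap: 85.0
gripper_force: 0.0
```

Call:
step_arm(
  plan=[
    [[0,0,0,0,0,0,68],[0,0,0,0,0,0,58],[0,0,0,0,0,0,58],[0,0,0,0,0,0,58],[0,0,0,0,0,0,58]],
  ],
)

```text
clock: 11.28
ee_pos: [389.3, -344.0, -1.4]
eef_rot: [0.998, 0.057, 0.001, 0.001]
force: [-1.2, 2.0, 9.5]
finger_gap: 61.1
gripper_force: 62.6
```

Run:
```python
from h import *
go((389.3,-344,100,.114),(450,-60,100,.114),(581.2,-7,100,.114))
```

```text
at [ 389.3 -344.    -1.4] t 11.3 gap 61.1
[0.002, 0.003, -1.69, 0.014, -0.011, 0.001] rows 1.6
[1.546, -4.584, -1.696, 0.014, -0.011, 0.001] rows 4.9
[3.819, -5.212, -1.694, 0.014, -0.011, 0.001] rows 6.4
```

Call:
step_arm(
  plan=[
    [[0,0,-0.5,0,0,0,50],[0,0,-1.2,0,0,0,50],[0,0,-1.7,0,0,0,50],[0.3,-0.8,-1.7,0,0,0,50],[0.6,-1.7,-1.7,0,0,0,50],[0.9,-2.6,-1.7,0,0,0,50],[1.2,-3.5,-1.7,0,0,0,50],[1.4,-4.3,-1.7,0,0,0,50],[1.55,-4.6,-1.7,0,0,0,50],[1.55,-4.6,-1.7,0,0,0,50],[1.55,-4.6,-1.7,0,0,0,50]],
  ],
)

```text
clock: 12.65
ee_pos: [449.7, -59.1, 99.2]
eef_rot: [0.998, 0.057, 0.0, 0.0]
force: [0.5, -0.3, 0.6]
finger_gap: 61.2
gripper_force: 65.5
```

Run:
```python
from h import *
c=show("wrist","pics/w4.png")
print("mat,flask",proj(c,np.array([595.5,-130.5,8])),proj(c,np.array([595.5,-130.5,185])))
go((581.2,-7,100,.114),(581.2,-7,20,.114),(581.2,-7,3.5,.114))
```

```text
mat,flask [448.65038236  15.5914914 ] [ 730.92135071 -165.42822874]
at [449.6 -59.3  99.1] t 12.7 gap 61.3
[2.278, -0.618, -0.015, 0.003, -0.001, -0.003] rows 2.3
[2.278, -0.618, 1.318, 0.003, -0.001, -0.003] rows 2.6
[2.278, -0.619, 1.593, 0.003, -0.001, -0.003] rows 2.7
```

View pics/w4.png

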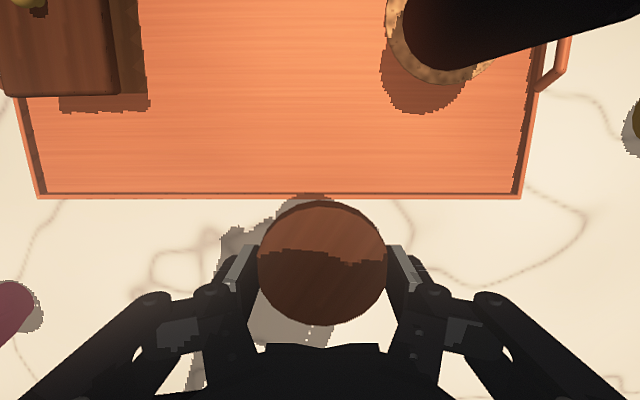

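The coaster is held flat at (322,262), and the near tray rim runs from (39,197) to (521,197). I'll use this view to check the tray centre and where the coaster sits in the hand.

Run:
```python
from h import *
c=read_camera("wrist")
a=onz(c,39,197,12)[:2];b=onz(c,521,197,12)[:2];print(a,b,np.linalg.norm(a-b));d=(a-b)/np.linalg.norm(a-b);n=np.array([d[1],-d[0]]);print("yaw",np.arctan2(n[1],n[0]),"C",(a+b)/2+130*n)
k=blob(c,(0,60,20),(20,255,170),(250,202,395,330));P=np.array([onz(c,*p,112.5)[:2] for p in k.reshape(-1,2)+0.],np.float32);print(cv2.minEnclosingCircle(P),cv2.boundingRect(k))
for p in((322,200),(322,325),(258,262),(387,262)):print(onz(c,*p,112.5)[:2])
```

```text
[431.61065971 169.90710221] [ 475.14792731 -215.45330459] 387.8119864043313
yaw 0.11250101337653737 C [582.55748975  -8.17880038]
((449.5400390625, -60.77299880981445), 39.58679962158203) (250, 202, 145, 125)
[483.79643127 -55.49296455]
[418.55773781 -62.87061697]
[450.24274902 -28.98865009]
[457.07141907 -89.2822989 ]
```

Call:
step_arm(
  plan=[
    [[0.8,-0.2,0,0,0,0,50],[1.6,-0.4,0,0,0,0,50],[2.265,-0.615,0,0,0,0,50],[2.265,-0.615,0.4,0,0,0,50],[2.265,-0.615,1,0,0,0,50],[2.265,-0.615,1.4,0,0,0,50],[2.265,-0.615,1.5,0,0,0,50],[2.265,-0.615,1.57,0,0,0,50],[2.265,-0.615,1.6,0,0,0,50],[2.265,-0.615,1.6,0,0,0,50],[2.265,-0.615,1.6,0,0,0,50]],
  ],
)

```text
clock: 14.12
ee_pos: [581.1, -6.5, 3.6]
eef_rot: [0.998, 0.057, 0.001, 0.0]
force: [1.0, -0.7, -0.6]
finger_gap: 61.2
gripper_force: 65.5
```

Call:
step_arm(
  plan=[
    [[-0.01,0.01,0.02,0,0,0,50],[-0.01,0.01,0.02,0,0,0,50],[-0.01,0.01,0.02,0,0,0,50]],
  ],
)

```text
clock: 14.5
ee_pos: [580.8, -6.8, 2.8]
eef_rot: [0.998, 0.057, 0.001, -0.0]
force: [0.3, 1.4, 5.9]
finger_gap: 61.2
gripper_force: 66.0
```

Call:
step_arm(
  plan=[
    [[0,0,0,0,0,0,70],[0,0,0,0,0,0,80],[0,0,0,0,0,0,80],[0,0,0,0,0,0,80],[0,0,-0.7,0,0,0,80],[0,0,-1.7,0,0,0,80],[0,0,-2.7,0,0,0,80],[0,0,-3.3,0,0,0,80],[0,0,-3.3,0,0,0,80],[0,0,-3.3,0,0,0,80]],
  ],
)

```text
clock: 15.75
ee_pos: [579.2, -7.1, 198.9]
eef_rot: [0.998, 0.057, -0.001, -0.0]
force: [0.0, -0.4, -0.6]
finger_gap: 79.9
gripper_force: 0.0
```

Run:
```python
from h import *
c=read_camera("wrist");cv2.imwrite("pics/w5.png",c["image"][:,:,::-1]);u,v=proj(c,np.array([582,-7,16]));print(u,v)
k=blob(c,(0,60,20),(20,255,115),(int(u)-50,int(v)-50,int(u)+50,int(v)+50));P=np.array([onz(c,*p,16)[:2] for p in k.reshape(-1,2)+0.],np.float32);print(cv2.fitEllipse(P),cv2.minEnclosingCircle(P))
go((370,310,210,.114),(365,310,210,.6))
```

```text
322.37657018344925 177.36052432600573
((552.7621459960938, -3.1882755756378174), (4.459775924682617, 20.21407127380371), 174.10858154296875) ((552.9546508789062, -3.220609664916992), 11.445497512817383)
at [578.7  -7.  198.1] t 15.8 gap 79.8
[-2.855, -5.646, -0.186, -0.005, 0.022, 0.001] rows 6.1
[-2.937, -5.656, -0.185, -0.01, 0.021, -3.48] rows 6.1
```

Run:
```python
from h import *
i=cv2.imread("pics/w5.png");h=cv2.cvtColor(i,cv2.COLOR_BGR2HSV)
print([(x,*h[177,x].tolist()) for x in range(270,376,5)]);print([(y,*h[y,322].tolist()) for y in range(120,230,5)])
```

```text
[(270, 10, 158, 228), (275, 10, 158, 228), (280, 10, 158, 229), (285, 10, 157, 229), (290, 10, 159, 230), (295, 10, 163, 127), (300, 10, 161, 127), (305, 10, 160, 129), (310, 10, 160, 129), (315, 10, 162, 129), (320, 9, 158, 126), (325, 10, 159, 125), (330, 9, 160, 126), (335, 9, 159, 122), (340, 9, 161, 125), (345, 9, 160, 126), (350, 9, 159, 122), (355, 10, 157, 230), (360, 10, 157, 230), (365, 10, 157, 229), (370, 10, 157, 229), (375, 10, 157, 229)]
[(120, 11, 150, 245), (125, 11, 150, 246), (130, 10, 153, 243), (135, 11, 151, 244), (140, 10, 153, 241), (145, 10, 155, 237), (150, 10, 160, 123), (155, 10, 159, 135), (160, 10, 157, 133), (165, 10, 163, 130), (170, 10, 159, 130), (175, 9, 160, 126), (180, 10, 160, 124), (185, 10, 160, 124), (190, 10, 161, 122), (195, 10, 162, 124), (200, 10, 160, 118), (205, 10, 160, 113), (210, 10, 157, 232), (215, 9, 159, 144), (220, 9, 158, 134), (225, 9, 158, 129)]
```

The coaster spans columns 292.5–352.5 and rows 147.5–207.5, so it is centred at (582,-7), as intended. Now the cup.

Call:
step_arm(
  plan=[
    [[-0.5,-0.9,0,0,0,0,85],[-1,-1.8,0,0,0,0,85],[-1.5,-2.8,-0.1,0,0,0,85],[-2,-3.8,-0.15,0,0,0,85],[-2.4,-4.7,-0.15,0,0,0,85],[-2.85,-5.65,-0.15,0,0,0,85],[-2.85,-5.65,-0.15,0,0,0,85],[-2.85,-5.65,-0.15,0,0,0,85],[-2.85,-5.65,-0.15,0,0,0,85],[-2.85,-5.65,-0.15,0,0,0,85]],
  ],
)

```text
clock: 17.05
ee_pos: [372.3, 308.9, 208.4]
eef_rot: [0.998, 0.056, -0.0, 0.0]
force: [-0.2, -0.3, 0.8]
finger_gap: 85.0
gripper_force: 0.0
```

Run:
```python
from h import *
c=show("wrist","pics/w6.png",(200,60,440,240),3);print(proj(c,np.array([395,310,50])))
go((395,310,210,.114))
```

```text
[323.45050929 163.0329746 ]
at [372.3 309.  208.6] t 17.1 gap 85.0
[0.378, 0.026, -0.024, 0.002, 0.001, -0.016] rows 0.4
```

View pics/w6.png

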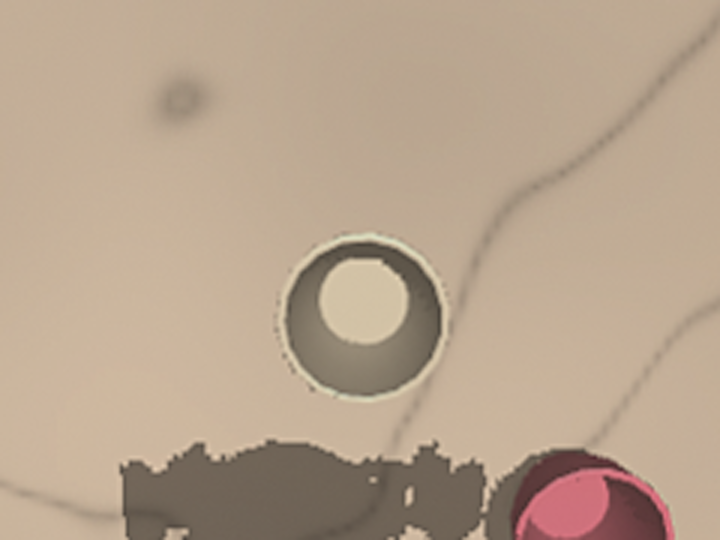

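The white cup rim is centred at crop (364,317), which is px (321.3,165.7). The pink cup is at crop (595,520).

Run:
```python
from h import *
c=read_camera("wrist");X=onz(c,321,165.5,50);print(X, onz(c,350,165.5,50));x,y=X[:2]
go((x,y,90,.114),(x,y,15,.114))
```

```text
[392.27855145 312.30627553  50.        ] [395.47382756 283.72038616  50.        ]
at [372.3 309.2 208.7] t 17.1 gap 85.0
[0.337, -0.014, 1.978, 0.001, 0.0, -0.014] rows 1.9
[0.337, -0.015, 3.228, 0.001, 0.0, -0.014] rows 3.1
```

Call:
step_arm(
  plan=[
    [[0.34,-0.015,0.9,0,0,0,85],[0.34,-0.015,1.8,0,0,0,85],[0.34,-0.015,2.2,0,0,0,85],[0.34,-0.015,2.8,0,0,0,85],[0.34,-0.015,3.27,0,0,0,85],[0.34,-0.015,3.27,0,0,0,85],[0.34,-0.015,3.27,0,0,0,85],[0.34,-0.015,3.27,0,0,0,65],[0.34,-0.015,3.27,0,0,0,48],[0.34,-0.015,3.27,0,0,0,48],[0.34,-0.015,3.27,0,0,0,48],[0.34,-0.015,3.27,0,0,0,48]],
  ],
)

```text
clock: 18.65
ee_pos: [392.6, 313.8, 14.2]
eef_rot: [0.998, 0.057, 0.001, -0.001]
force: [-0.2, -1.3, 8.1]
finger_gap: 55.2
gripper_force: 61.4
```

Run:
```python
from h import *
p=sense()["ee_pos"];go((p[0],p[1],150,.114),(440,60,150,.114),(581.5,-7,150,.114))
```

```text
at [392.6 313.8  14.2] t 18.6 gap 55.2
[0.006, -0.002, -2.263, -0.007, -0.02, 0.004] rows 2.2
[0.307, 4.29, -2.266, -0.007, -0.02, 0.004] rows 4.7
[2.522, 5.669, -2.261, -0.007, -0.02, 0.004] rows 6.3
```

Call:
step_arm(
  plan=[
    [[0,0,-0.6,0,0,0,40],[0,0,-1.4,0,0,0,40],[0,0,-2.26,0,0,0,40],[0.1,0.8,-2.26,0,0,0,40],[0.15,1.7,-2.26,0,0,0,40],[0.2,2.6,-2.26,0,0,0,40],[0.25,3.5,-2.26,0,0,0,40],[0.7,4.4,-2.26,0,0,0,40],[1.4,5.1,-2.26,0,0,0,40],[2,5.5,-2.26,0,0,0,40],[2.1,5.6,-2.26,0,0,0,40],[2.1,5.6,-2.26,0,0,0,40]],
  ],
)

```text
clock: 20.15
ee_pos: [554.6, -6.2, 148.1]
eef_rot: [0.998, 0.057, -0.0, -0.0]
force: [0.3, -0.5, -1.0]
finger_gap: 55.3
gripper_force: 63.5
```

Run:
```python
from h import *
c=show("wrist","pics/w7.png");p=sense()["ee_pos"]
print(proj(c,np.array([p[0],p[1],p[2]-14+50])),proj(c,np.array([582,-7,16])))
go((581.5,-7,150,.114),(581.5,-7,30.5,.114))
```

```text
[320.26130073 299.2074791 ] [326.48862174 162.83200465]
at [553.7  -5.6 148. ] t 20.2 gap 54.7
[0.458, 0.076, -0.035, -0.005, 0.013, 0.001] rows 0.4
[0.461, 0.077, 1.957, -0.005, 0.013, 0.001] rows 1.9
```

View pics/w7.png

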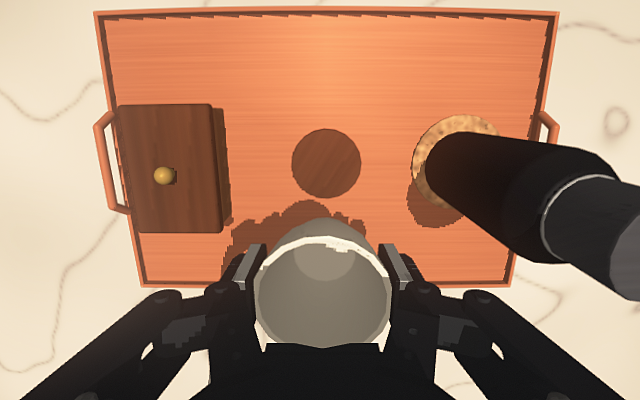

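Held cup is upright with its rim at about (255–391, 237–350). The coaster is at (326,163) and the tray corners are (96,12), (558,12), (512,286) and (143,286).

Run:
```python
from h import *
c=read_camera("wrist");p=sense()["ee_pos"]
A=np.array([onz(c,*q,12)[:2] for q in((96,12),(558,12),(512,286),(143,286))]);print(A.round(1).tolist(),"C",A.mean(0),"yaw",[np.arctan2(*(A[0]-A[3])[::-1]),np.arctan2(*(A[1]-A[2])[::-1])])
h=cv2.cvtColor(c["image"],cv2.COLOR_RGB2HSV)[115:205,280:375,2];m=(h<185).astype(np.uint8);n,l,st,ce=cv2.connectedComponentsWithStats(m);print(st.tolist(),ce.tolist())
i=l[48,46];k=np.argwhere(l==i)[:,::-1]+[280,115];P=np.array([onz(c,*q,16)[:2] for q in k]);print("coaster",P.mean(0),len(P))
z=p[2]-14+50
for q in((323,237),(323,350),(255,293),(391,293)):print("cup",onz(c,*q,z)[:2]-p[:2])
print("lid",[onz(c,*q,48)[:2].round(1).tolist() for q in((118,104),(210,104),(221,232),(140,232))])
```

```text
[[685.6, 199.4], [729.4, -183.6], [473.5, -216.3], [429.4, 170.5]] C [579.46629663  -7.50841606] yaw [np.float64(0.11207214931730845), np.float64(0.12705514375863372)]
[[0, 0, 95, 90, 4602], [12, 12, 70, 71, 3840], [12, 85, 31, 5, 108]] [[47.83181225554107, 41.359843546284225], [46.56015625, 47.053645833333334], [27.194444444444443, 87.50925925925925]]
coaster [581.44959919  -6.39538084] 3840
cup [26.71321684  2.252941  ]
cup [-25.63979615  -3.75527124]
cup [-0.66676858 26.6629632 ]
cup [  5.56556531 -27.70869582]
lid [[614.1, 160.3], [621.2, 88.3], [516.9, 77.4], [508.5, 148.1]]
```

Run:
```python
from h import *
go((580.5,-6.4,150,.114),(580.5,-6.4,31.5,.114))
```

```text
at [553.3  -5.3 148. ] t 20.2 gap 54.7
[0.448, 0.07, -0.035, -0.005, 0.013, 0.006] rows 0.4
[0.451, 0.072, 1.94, -0.005, 0.013, 0.006] rows 1.9
```

Call:
step_arm(
  plan=[
    [[0.45,0.07,0,0,0,0,40],[0.45,0.07,0.6,0,0,0,40],[0.45,0.07,1.3,0,0,0,40],[0.45,0.07,1.7,0,0,0,40],[0.45,0.07,1.85,0,0,0,40],[0.45,0.07,1.92,0,0,0,40],[0.45,0.07,1.92,0,0,0,40],[0.45,0.07,1.92,0,0,0,40]],
  ],
)

```text
clock: 21.25
ee_pos: [583.3, -7.1, 34.0]
eef_rot: [0.998, 0.057, 0.001, 0.0]
force: [-1.1, -0.5, -0.9]
finger_gap: 55.1
gripper_force: 63.5
```

Run:
```python
from h import *
go((580.5,-6.4,30,.114))
```

```text
at [583.3  -7.1  34. ] t 21.2 gap 55.1
[-0.044, -0.017, 0.067, 0.003, -0.015, 0.002] rows 0.1
```

Call:
step_arm(
  plan=[
    [[-0.04,-0.015,0,0,0,0,40],[-0.04,-0.015,0.03,0,0,0,40],[-0.04,-0.015,0.06,0,0,0,40],[-0.04,-0.015,0.06,0,0,0,40],[-0.04,-0.015,0.06,0,0,0,40]],
  ],
)

```text
clock: 21.88
ee_pos: [580.4, -6.6, 30.3]
eef_rot: [0.998, 0.057, 0.001, 0.0]
force: [-1.5, -0.3, 8.0]
finger_gap: 55.1
gripper_force: 63.9
```

Call:
step_arm(
  plan=[
    [[0,0,0,0,0,0,65],[0,0,0,0,0,0,80],[0,0,0,0,0,0,80],[0,0,0,0,0,0,80],[0,0,-0.6,0,0,0,80],[0,0,-1.4,0,0,0,80],[0,0,-2.4,0,0,0,80],[0,0,-3.3,0,0,0,80],[0,0,-3.8,0,0,0,80],[0,0,-3.8,0,0,0,80],[0,0,-3.8,0,0,0,80]],
  ],
)

```text
clock: 23.25
ee_pos: [579.1, -6.5, 256.1]
eef_rot: [0.998, 0.057, -0.001, -0.0]
force: [0.4, -0.3, -0.0]
finger_gap: 79.8
gripper_force: 0.0
```

Run:
```python
from h import *
c=show("wrist","pics/w8.png")
go((535,-317,255,.114))
```

```text
at [578.7  -6.4 255.5] t 23.3 gap 80.2
[-1.314, 5.059, 0.009, -0.005, 0.024, 0.002] rows 5.0
```

View pics/w8.png

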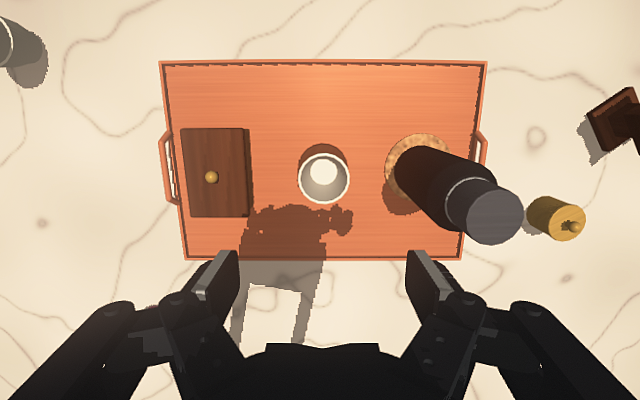

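The cup stands on the coaster with its rim at (323.5,177), and the coaster is visible behind it. Now the pot, at (556,219).

Call:
step_arm(
  plan=[
    [[-0.2,0.8,0,0,0,0,85],[-0.4,1.7,0,0,0,0,85],[-0.6,2.6,0,0,0,0,85],[-0.9,3.5,0,0,0,0,85],[-1.1,4.3,0,0,0,0,85],[-1.3,5.06,0,0,0,0,85],[-1.3,5.06,0,0,0,0,85],[-1.3,5.06,0,0,0,0,85],[-1.3,5.06,0,0,0,0,85]],
  ],
)

```text
clock: 24.42
ee_pos: [537.0, -315.6, 256.5]
eef_rot: [0.998, 0.058, -0.001, -0.001]
force: [0.1, -0.1, -0.1]
finger_gap: 84.9
gripper_force: 0.0
```

Run:
```python
from h import *
w=cv2.imread("pics/w8.png")
c=read_camera("wrist");u,v=proj(c,np.array([555,-317,48])).astype(int);print(u,v)
k=blob(c,(14,110,90),(32,255,255),(u-50,v-50,u+50,v+50));P=np.array([onz(c,*p,48)[:2] for p in k.reshape(-1,2)+0.],np.float32);print(cv2.fitEllipse(P),cv2.minEnclosingCircle(P),cv2.boundingRect(k))
x,y=cv2.fitEllipse(P)[0];go((x,y,90,.114),(x,y,8,.114))
```

```text
325 160
((554.9461059570312, -318.4681396484375), (47.65290451049805, 49.116085052490234), 91.19873046875) ((555.289306640625, -318.09906005859375), 25.340879440307617) (306, 138, 43, 44)
at [ 537.1 -315.6  256.8] t 24.5 gap 85.1
[0.292, 0.085, 2.78, -0.008, 0.005, 0.013] rows 2.7
[0.293, 0.086, 4.147, -0.008, 0.005, 0.013] rows 4.0
```

Call:
step_arm(
  plan=[
    [[0.29,0.085,0.9,0,0,0,85],[0.29,0.085,1.8,0,0,0,85],[0.29,0.085,2.7,0,0,0,85],[0.29,0.085,3.5,0,0,0,85],[0.29,0.085,4.1,0,0,0,85],[0.29,0.085,4.23,0,0,0,85],[0.29,0.085,4.23,0,0,0,85],[0.29,0.085,4.23,0,0,0,65],[0.29,0.085,4.23,0,0,0,40],[0.29,0.085,4.23,0,0,0,40],[0.29,0.085,4.23,0,0,0,40],[0.29,0.085,4.23,0,0,0,40]],
  ],
)

```text
clock: 25.98
ee_pos: [556.0, -320.6, 5.6]
eef_rot: [0.998, 0.057, 0.001, 0.001]
force: [0.4, 2.5, 5.4]
finger_gap: 47.7
gripper_force: 60.6
```

Run:
```python
from h import *
go((556,-320.6,260,.114),(658,2.3,260,.114))
```

```text
at [ 556.  -320.6    5.6] t 26.0 gap 47.7
[0.011, 0.008, -4.239, 0.012, -0.019, 0.0] rows 4.1
[2.313, -5.146, -4.242, 0.012, -0.019, 0.0] rows 6.8
```

Call:
step_arm(
  plan=[
    [[0,0,-0.6,0,0,0,35],[0,0,-1.5,0,0,0,35],[0,0,-2.4,0,0,0,35],[0,0,-3.3,0,0,0,35],[0,0,-4,0,0,0,35],[0,0,-4.25,0,0,0,35],[0.3,-0.7,-4.25,0,0,0,35],[0.7,-1.5,-4.25,0,0,0,35],[1,-2.3,-4.25,0,0,0,35],[1.4,-3.1,-4.25,0,0,0,35],[1.75,-3.9,-4.25,0,0,0,35],[2.1,-4.6,-4.25,0,0,0,35]],
  ],
)

```text
clock: 27.48
ee_pos: [647.8, -29.6, 256.6]
eef_rot: [0.998, 0.057, -0.002, -0.0]
force: [1.0, -0.3, -1.3]
finger_gap: 47.3
gripper_force: 62.3
```

Run:
```python
from h import *
go((640,2.3,175,.114))
```

```text
at [647.8 -29.6 256.6] t 27.5 gap 47.3
[-0.065, -0.542, 1.36, -0.006, 0.023, 0.004] rows 1.4
```

Call:
step_arm(
  plan=[
    [[0.2,-0.52,0,0,0,0,35],[0.2,-0.52,0.6,0,0,0,35],[0.2,-0.52,1.3,0,0,0,35],[0.2,-0.52,1.9,0,0,0,35],[0.2,-0.52,2.4,0,0,0,35],[0.2,-0.52,2.4,0,0,0,35],[0.2,-0.52,2.4,0,0,0,35],[0.2,-0.52,2.4,0,0,0,35]],
  ],
)

```text
clock: 28.48
ee_pos: [658.2, 0.7, 116.2]
eef_rot: [0.998, 0.057, 0.002, 0.0]
force: [-0.1, -0.8, -1.6]
finger_gap: 47.7
gripper_force: 62.3
```

Run:
```python
from h import *
c=show("wrist","pics/w9.png");p=sense()["ee_pos"];z=p[2]-5.6
print("pred lid",proj(c,np.r_[p[:2],z+48]))
go((658.4,2.3,110,.114),(658.4,2.3,10.5,.114))
```

```text
pred lid [321.98590801 307.08787673]
at [658.2   0.7 116.2] t 28.5 gap 47.5
[0.007, -0.027, 0.103, 0.004, -0.022, 0.001] rows 0.1
[0.002, -0.028, 1.762, 0.004, -0.022, 0.001] rows 1.7
```

View pics/w9.png

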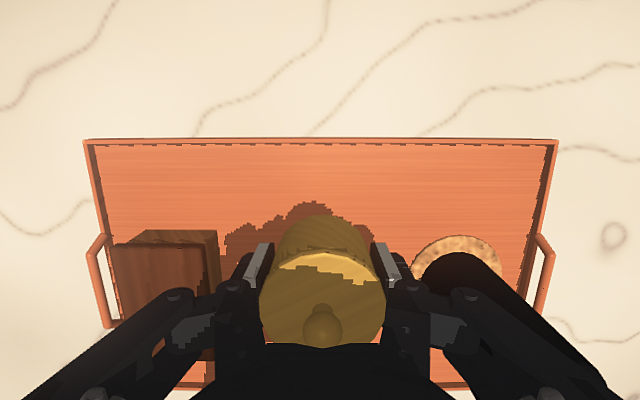

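The pot is held upright with its lid at ~(322,300). The far rim's outer corners are at (84,139) and (557,139).

Run:
```python
from h import *
c=read_camera("wrist");p=sense()["ee_pos"];z=p[2]-5.6+48
a=onz(c,84,139,12)[:2];b=onz(c,557,139,12)[:2];print(a,b,np.linalg.norm(a-b),(a+b)/2,np.arctan2(-(a-b)[0],(a-b)[1]))
print("lid front rel",onz(c,322,250,z)[:2]-p[:2])
n=np.array([.9935,.1134]);m=(a+b)/2
print("outer rim along n:",m@n,"cup along n",np.array([581.9,-6.4])@n,"target along n",((m@n-4)+np.array([581.9,-6.4])@n+29)/2)
print("TCP target 658.4:",np.array([658.4,2.3])@n)
```

```text
[688.3968437  199.80669188] [ 731.95882478 -183.8856518 ] 386.1573005755606 [710.17783424   7.96052004] 0.11304954747033685
lid front rel [23.86127295  2.67384758]
outer rim along n: 706.4644012889149 cup along n 577.39189 target along n 654.4281456444575
TCP target 658.4: 654.38122
```

Call:
step_arm(
  plan=[
    [[0.01,-0.03,0.6,0,0,0,35],[0.01,-0.03,1.2,0,0,0,35],[0.01,-0.03,1.55,0,0,0,35],[0.01,-0.03,1.7,0,0,0,35],[0.01,-0.03,1.75,0,0,0,35],[0.01,-0.03,1.75,0,0,0,35],[0.01,-0.03,1.75,0,0,0,35]],
  ],
)

```text
clock: 29.45
ee_pos: [658.3, 2.6, 10.7]
eef_rot: [0.998, 0.057, 0.001, 0.0]
force: [1.1, -0.5, -1.6]
finger_gap: 47.5
gripper_force: 62.4
```

Call:
step_arm(
  plan=[
    [[0,0,0.02,0,0,0,35],[0,0,0.02,0,0,0,35],[0,0,0.02,0,0,0,35]],
  ],
)

```text
clock: 29.82
ee_pos: [658.2, 2.6, 9.7]
eef_rot: [0.998, 0.057, 0.001, 0.0]
force: [-1.2, 0.4, 6.7]
finger_gap: 47.4
gripper_force: 62.6
```

Call:
step_arm(
  plan=[
    [[0,0,0,0,0,0,65],[0,0,0,0,0,0,80],[0,0,0,0,0,0,80],[0,0,0,0,0,0,80],[0,0,-0.7,0,0,0,80],[0,0,-1.6,0,0,0,80],[0,0,-2.6,0,0,0,80],[0,0,-3.6,0,0,0,80],[-0.6,0,-4.5,0,0,0,80],[-1.3,0,-4.8,0,0,0,80],[-1.3,0,-4.8,0,0,0,80],[-1.3,0,-4.8,0,0,0,80]],
  ],
)

```text
clock: 31.32
ee_pos: [580.1, -6.2, 296.1]
eef_rot: [0.998, 0.057, 0.0, -0.0]
force: [0.0, 0.2, 0.5]
finger_gap: 79.9
gripper_force: 0.0
```

Run:
```python
from h import *
c=show("wrist","pics/w10.png");p=sense();print(p["ee_pos"])
```

```text
[580.23337825  -6.20765856 295.47863431]
```

View pics/w10.png

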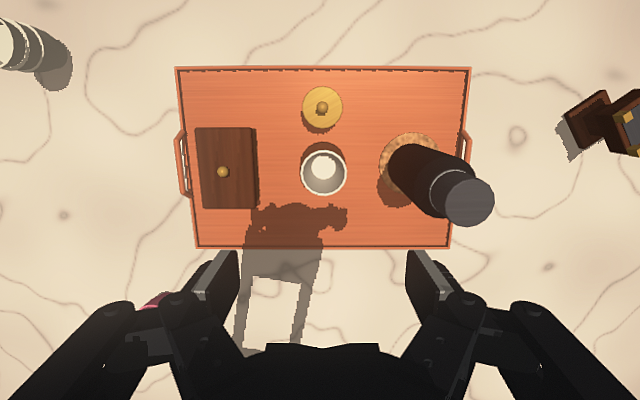

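Run:
```python
from h import *
c=read_camera("wrist")
A=np.array([onz(c,*q,12)[:2] for q in((175,67),(471,67),(450,248),(196,248))]);C=A.mean(0);d=A[0]+A[3]-A[1]-A[2];yaw=np.arctan2(-d[0],d[1]);n=np.array([np.cos(yaw),np.sin(yaw)]);l=np.array([-n[1],n[0]]);print(C,yaw)
f=lambda u,v,z:(lambda q:((q-C)@n,(q-C)@l))(onz(c,u,v,z)[:2])
k=blob(c,(14,110,90),(32,255,255),(300,84,345,132));(x,y,w,h)=cv2.boundingRect(k);print(x,y,w,h)
print("cup",f(323.5,173,66),"pot",f(x+w/2-.5,y+h/2-.5,52),f(322,107,52),"mat",f(408.5,163,8))
print("box",f(224.5,170.5,48),"cap",f(470,203,193))
```

```text
[580.85854039  -7.20789113] 0.11338309782703755
302 86 41 43
cup (np.float64(-1.8851733904445676), np.float64(-0.557874023503106)) pot (np.float64(76.48200485368957), np.float64(1.2905164113563308)) (np.float64(76.48200485368957), np.float64(1.2905164113563308)) mat (np.float64(1.198473560811312), np.float64(-121.13736825440753))
box (np.float64(-1.982785713728311), np.float64(127.60392228002173)) cap (np.float64(-2.3012601467743394), np.float64(-123.76802986625074))
```

```bash
python3 -c "
from cell import *
print(sign_off())"
```

```text
the job is handed in; nothing more can be done
None
```

The tray is laid as asked, in the order asked: flask on the cork mat, coaster midway between flask and date box, cup upright on it, sugar pot behind the cup in mid-gap. The date box, cup stack and burner were not touched, and the job was handed in at about 31 s with the gripper open and clear.

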